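# Lock the sprung cover of a laser housing with its quarter-turn fastener

## Robot

A 6-joint arm with a two-finger parallel gripper is mounted at the origin on the work surface. World frame = base frame: x ahead of the robot, y to its left, z up, the work surface at z = 0. Lengths are in m, angles in degrees, forces in N, time in s.
With the tool pointing down it reaches from about 0.325 to 0.9 m from the base axis. Payload 3.5 kg.
Tool frame: the origin (TCP) lies midway between the tips of the shut fingers; the grasp point (between the pads) lies robot.tcp_to_grasp behind it (robot.tcp_to_grasp is the distance from the TCP to the grasp point, in m); x points along the fingers, y is the direction in which the jaws open and shut, and the axes are right-handed (so a half turn about x gives the same grasp; the last joint's range is limited). The gripper opens to 85 mm and grips with 20 to 120 N. Pads are 22 mm wide; open, the fingers measure 114 mm over their backs; the gripper's body (76 mm by 85 mm) begins 54 mm behind the grasp point. The pads swing forward as they close: fully open they stand 13 mm farther back than shut.
Start: joints at [58.419, 15.837, -1.513, 72.651, 0, 84.076], TCP at [0.271, 0.563, 0.231] pointing down, gripper open.
Joint ranges: [-178.77, 178.77], [-48.84, 107.48], [-61.69, 71.31], [-111.58, 123.2], [-90, 87.43], [-180, 180]. Speed limits (degrees/s): [147.25, 147.25, 180, 180, 180, 180].

## Interface

Orientations are given as [roll, pitch, yaw] about the fixed x, y, z axes, in that order (R = Rz(yaw) Ry(pitch) Rx(roll)).
In Python, from station import robot gives the robot as it stands.
- The arm moves only by the tool send_rows, never from a script. Its argument "targets" is one flat list of numbers, 6 for each row, row after row: the shift along the tool's x, y, z in m, then the turn, a rotation vector about the tool's x, y, z in rad. In form: [x, y, z, ax, ay, az, x, y, z, ax, ay, az, ...]. A call has 1 to 20 rows; each row is the pose to reach, as a shift and turn from the pose commanded when the call began, along the tool's axes at that moment; what a row does not reach only later rows make up. A row lasts 1/8 s, in which the tool goes at most 62.5 mm and 10.7 degrees, less where a joint would pass 70% of its speed; a pose out of reach is approached as far as the arm can. A call with a gripper value outside its range is refused whole. "grip" is the opening, from 0 (shut) to 1 (fully open), set as the call begins (left out, the last holds). The fingers move at their own pace and stop on an object; the grip force is fixed at half the most. Time passes only in rows, so rows that repeat a pose let the fingers close. It gives the time, the measured TCP pose, the force and the opening at its end, in the units of the state.
- robot.read_state(): the state, without advancing time (a new reading comes with each control period).
- robot.capture(name): name is "scene" or "top"; returns a dict with "frame" (420x560x3 uint8, red, green, blue), "fx", "fy", "cx", "cy" (pixels), "D" ([k1, k2, p1, p2, k3] as OpenCV has them; the pictures are not rectified), "R" (3x3) and "t" (3): a world point X has camera coordinates R X + t. Camera axes: x right, y down, z forward; pixel columns grow to the right and rows downward; lengths in m; the calibration is good to about 2 mm. A picture is of the moment at which its call begins. There is no depth.
- robot.sign_off(): hands the job in, once; it reports no verdict.
The state is a dict: "time": time; "joint_positions": joint angles; "qvel": joint speeds; "effort": joint torques, N m; "tool_pos": TCP position; "orientation": TCP orientation; "ft_force": force on the tool from outside, world axes, zero at the start; "ft_torque": the same for the moment, N m; "opening": finger opening in m.
Only numpy, scipy, OpenCV 4.12 (cv2) and the standard library are available. Lean on these libraries where they do the work, as an engineer would, in place of code of your own. Each camera call takes 0.05 s, during which the arm holds its last target. There are 200 camera calls.

## Task

Lock the laser housing's hinged cover: set a fingertip in the slot of its round orange quarter-turn fastener, press the sprung cover down and, keeping it down, turn the fastener clockwise (seen from above) all the way to its stop, so that the cover stays down when you let go. Nothing is to be picked up: do not lift the cover open, and leave the bottle, the jar and the screwdriver where they are.

Things in the scene. Friction and masses are not known exactly. Their poses are not given: they have to be found in the camera images.
- housing: The fixed aluminium laser housing with blue sides on four white blocks, 280 (its x) x 220 mm (its y), its top rim 145 mm above the bench. Origin: centre of its underside, on the bench; z up. A grey cover plate of the same outline, 6 mm thick, lies on the rim, hinged along the housing's -x edge. The fastener's axis stands at x = +75 mm, y = 0 of the housing.
- cover_edge (a point): Middle of the cover's free (+x) edge on its top face, 280 mm from the hinge. Height above the bench: 151 mm fully down (hard stop), about 169 mm ajar, where a spring holds it (14 mm up at the fastener); locked and let go it springs back only to about 156 mm (4 mm up at the fastener). Pressing down at the fastener takes a force growing from 0 to about 5 N at the stop.
- fastener (a joint): Angle of the fastener, rad, growing clockwise seen from above: 0 unlocked (slot along the housing's y, towards the red dots), 1.571 locked, a stop (slot along the housing's x, towards the green dots). It starts between 0 and 0.35, turns against light friction (0.1 N m) and stays where it is left.
- slot (a point): Centre of the slot's floor, on the fastener's axis; 155 mm above the bench with the cover fully down, 14 mm more when ajar. x runs along the slot and turns with it; z is the axis (up, leaning with the cover). The fastener is an orange disc of 84 mm diameter with a straight slot across its middle, 34 mm wide, 84 mm long, 14 mm deep, open above, with a dark flat floor.
- collar (a point): Point on the fastener's axis at the cover's top face, 215 mm from the hinge. A black collar on the cover (inner radius 45, outer 51 mm, 17 mm tall, 1 mm lower than the disc) rings the disc, so it is turned only from within the slot, e.g. by a fingertip about 25 mm off centre that pushes a slot wall round an arc about the axis, turning with the slot.
- catch (a point): Hidden catch inside the far wall, which the cam tongue under the fastener must pass beneath. With the cover ajar the tongue strikes the catch's side when the fastener is at about 1.0 rad and turns no further; with the cover held within about 3 mm of fully down (at the fastener) it passes and then holds the cover.
- solvent_bottle: White bottle with a blue cap, 52 mm across, 115 mm tall, standing beside the housing. Origin: centre of its underside.
- lens_jar: Amber jar with a black lid, 54 mm across, 60 mm tall, standing beside the housing. Origin: centre of its underside.
- driver: Orange-handled screwdriver, 160 mm long, lying on the bench beyond the housing. Origin: under its middle, x along it.
Things that resemble listed ones, but are neither listed nor needed, are in the scene too. Several things look just like the solvent_bottle: the one meant starts nearest to the robot's base. Leave any red look-alike of the lens_jar alone.

How it is judged (in metres and radians):
On the way:
1. a fingertip presses on the fastener and has the cover down, before the fastener is turned home (contact force between the fingers and fastener above 1 N and height (world z) of cover_edge below 0.16 m and value of joint fastener below 1.3 rad), for 0.1 s.
At the end, for the whole second after the job is handed in: Let go, the cover stays down (its free edge within 10 mm of fully down, below 161 mm above the bench), the fastener is at its locked stop (above 1.4 rad of 1.571), and the bottle, jar and screwdriver are within 20 mm of where they were, bottle and jar upright within 0.2 rad (height (world z) of cover_edge below 0.161 m and value of joint fastener above 1.4 rad and distance of each of solvent_bottle, lens_jar, driver from where it was at the start of the episode below 0.02 m and angle between each of solvent_bottle, lens_jar's own z axis and vertical below 0.2 rad); the robot touches nothing.
It fails at once if the cover is lifted open (its edge over 205 mm above the bench) (height (world z) of cover_edge above 0.205 m).
It fails at once if the bottle, the jar or the screwdriver is moved by more than 20 mm or lifted (distance of any of solvent_bottle, lens_jar, driver from where it was at the start of the episode above 0.02 m).
It also fails if it takes over 38 s, if anything falls off the work surface, if the arm or the gripper's body presses on something with over 40 N, if the wrist force passes 120 N, or if a joint passes its speed limit or range.

## Working session

There is one attempt and no reset: what is moved stays moved. The work goes in short steps, Python scripts to look and compute and a tool call to move; the robot and the scene stay as the last step left them, time stands still between calls to the robot, and variables do not carry over. Pictures are saved under pics/ and viewed, about 8 in all and at most 12, crops included, and the job is handed in when it is done.

Besides the shell and the picture viewer there is one more tool, called after "Request:" in YAML: its name, and indented under it one key for each argument. send_rows: Moves the arm, as the interface text tells. Its arguments: {"type":"object","properties":{"targets":{"type":"array","items":{"type":"number"}},"grip":{"type":"number"}},"required":["targets"]}

```bash
mkdir -p pics
python3 - <<'E'
from station import robot
import cv2,pickle
s=robot.read_state(); print(s, getattr(robot,'tcp_to_grasp',None))
for n in("scene","top"):
    c=robot.capture(n); pickle.dump(c,open(n+'.pkl','wb'))
    cv2.imwrite(f'pics/{n}0.png',c["frame"][:,:,::-1]); print(n,c['fx'],c['D'],c['R'],c['t'])
E
```

```text
{'time': 0.0, 'joint_positions': array([ 5.84185526e+01,  1.58767603e+01, -1.59915747e+00,  7.26525079e+01,
        4.65812630e-05,  8.40747784e+01]), 'qvel': array([ 0.02004134,  0.04133481, -0.04182022, -0.05923677,  0.02519743,
        0.03396457]), 'effort': array([-1.57621940e-03, -4.45510125e+01,  2.95199490e+01,  1.62941962e-02,
       -2.89362260e-04,  2.19198249e-06]), 'tool_pos': array([0.27020125, 0.56268489, 0.23016515]), 'orientation': array([ -95.94600327,   89.87157425, -121.60222911]), 'ft_force': array([ 0.8473998 , -0.42582774, -0.66480019]), 'ft_torque': array([ 0.04781481, -0.04231771, -0.02747218]), 'opening': 0.08516968631028998} 0.0187
scene 482.93783254915843 [-0.05680412  0.          0.          0.          0.        ] [[ 3.34433627e-01  9.42419114e-01 -6.01498274e-04]
 [ 6.60675697e-01 -2.34907184e-01 -7.12970012e-01]
 [-6.72057864e-01  2.38043752e-01 -7.01194267e-01]] [-0.26656907 -0.28810376  1.38377555]
top 402.9268984444015 [0.04031832 0.         0.         0.         0.        ] [[ 0.08038649 -0.99676275  0.00142687]
 [-0.97274628 -0.07876181 -0.21808543]
 [ 0.21749181  0.01614314 -0.97592864]] [0.03949708 0.58992543 0.8366399 ]
```

View pics/scene0.png

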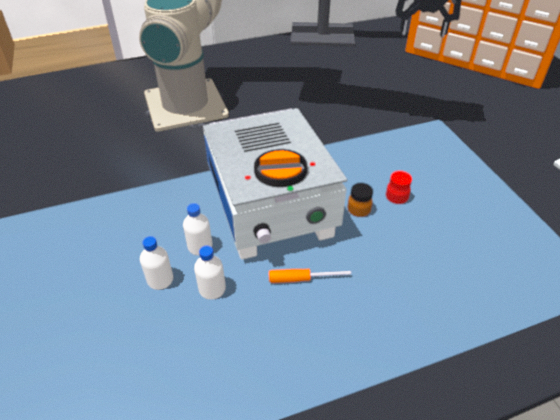

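View pics/top0.png

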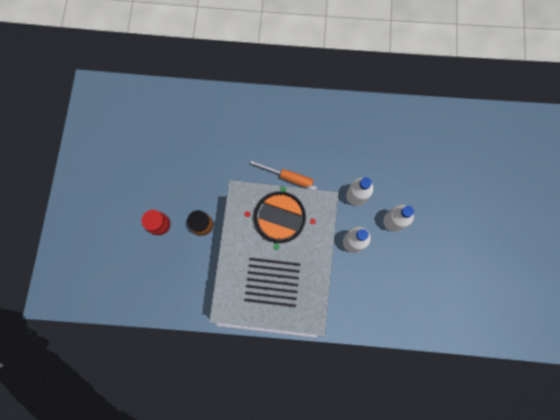

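Scene view: fastener at (281,167), red dots at (248,177) and (312,164), green dot at (290,188). Top view: fastener at (279,217), with the slot close to the red-dot line. Three bottles stand at top pixels (357,240), (360,190) and (400,217). The one nearest the base is (357,240), and I leave all three alone. The amber jar is at (200,223), its red look-alike at (156,222), and the driver at (285,177).

```bash
cat > h.py <<'E'
import numpy as np,cv2
def ray(c,uv,z):
    K=np.array([[c['fx'],0,c['cx']],[0,c['fy'],c['cy']],[0,0,1.]])
    p=cv2.undistortPoints(np.array([[uv]],float),K,np.array(c['D'],float))[0,0]
    R=np.array(c['R']);o=-R.T@c['t'];d=R.T@np.array([p[0],p[1],1])
    return o+d*(z-o[2])/d[2]
def blobs(c,lo,hi,box,amin=4):
    hsv=cv2.cvtColor(c['frame'],cv2.COLOR_RGB2HSV);m=cv2.inRange(hsv,lo,hi)
    x0,y0,x1,y1=box;k=np.zeros_like(m);k[y0:y1,x0:x1]=m[y0:y1,x0:x1]
    n,l,s,ce=cv2.connectedComponentsWithStats(k)
    return [(s[i,4],ce[i],l==i) for i in range(1,n) if s[i,4]>=amin]
E
python3 - <<'E'
import pickle,numpy as np,cv2
from h import *
for n,box in(("top",(220,175,335,260)),("scene",(235,140,325,200))):
    c=pickle.load(open(n+'.pkl','rb'))
    for nm,lo,hi in(("red",(0,150,90),(4,255,255)),("red2",(174,150,90),(180,255,255)),("green",(45,100,50),(80,255,255))):
        for a,ce,_ in blobs(c,lo,hi,box): print(n,nm,a,ce.round(1),ray(c,ce,.165).round(4))
    for a,ce,m in blobs(c,(5,150,100),(20,255,255),box,30):
        print(n,'orange',a,ce.round(1),ray(c,ce,.183).round(4))
    # disc: hull of orange
    ms=[m for a,ce,m in blobs(c,(5,150,100),(20,255,255),(248,190,312,246) if n=='top' else box,30)]
    M=np.any(ms,0).astype(np.uint8)
    pts=np.array([ray(c,(u,v),.183)[:2] for v,u in np.argwhere(M)])
    h=cv2.convexHull(pts.astype(np.float32)); print(n,'circ',cv2.minEnclosingCircle(h))
    f=c['frame'][box[1]:box[3],box[0]:box[2],::-1]
    pk=cv2.resize(f,None,fx=5,fy=5,interpolation=cv2.INTER_CUBIC); cv2.imwrite(f'pics/{n}_crop.png',pk)
E
```

```text
top red 13 [246.6 213.6] [0.5529 0.1574 0.165 ]
top red 10 [312.2 221. ] [0.5485 0.0269 0.165 ]
top green 20 [282.7 189.1] [0.609  0.0902 0.165 ]
top green 19 [276.  246.1] [0.4932 0.0939 0.165 ]
top orange 217 [297.7 179.4] [0.6262 0.0619 0.183 ]
top orange 415 [283.9 203. ] [0.576  0.0853 0.183 ]
top orange 371 [274.6 229.7] [0.5221 0.0987 0.183 ]
top circ ((0.5497254133224487, 0.09221462905406952), 0.04365367069840431)
scene red 11 [312.1 163.8] [0.5502 0.1596 0.165 ]
scene red 9 [247.3 177.1] [0.5455 0.0298 0.165 ]
scene green 25 [289.8 187.6] [0.5996 0.0948 0.165 ]
scene orange 480 [279.  157.4] [0.5311 0.0983 0.183 ]
scene orange 359 [281.5 172.6] [0.5745 0.0875 0.183 ]
scene circ ((0.550544023513794, 0.09425022453069687), 0.044762950390577316)
```

View pics/top_crop.png

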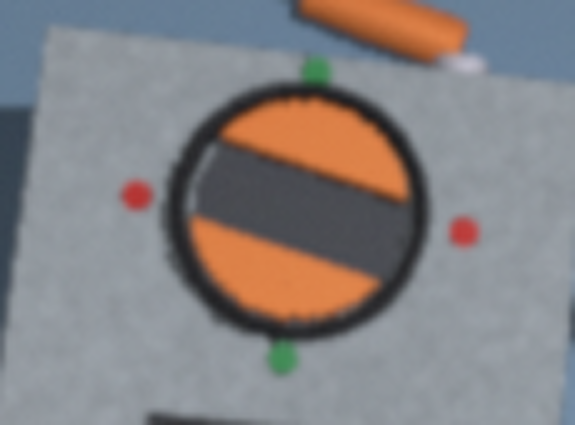

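```bash
cat >> h.py <<'E'
from scipy.spatial.transform import Rotation as Ro
def rel(s,p,phi):
    "shift and turn (about tool) to TCP p, x down, tool y at heading phi deg"
    R=Ro.from_euler('xyz',s['orientation'],degrees=True)
    a=np.radians(phi);y=np.array([np.cos(a),np.sin(a),0]);x=np.array([0,0,-1.]);G=Ro.from_matrix(np.c_[x,y,np.cross(x,y)])
    return (R.inv().apply(np.array(p)-s['tool_pos'])).round(4),(R.inv()*G).as_rotvec().round(4)
E
python3 - <<'E'
from station import robot
from h import *
s=robot.read_state()
print(Ro.from_euler('xyz',s['orientation'],degrees=True).as_matrix().round(3))
for phi in(76,-104): print(phi,rel(s,[.55,.093,.24],phi))
E
```

```text
[[-0.001  0.433  0.901]
 [-0.002  0.901 -0.433]
 [-1.    -0.002 -0.   ]]
76 (array([-0.0092, -0.3023,  0.4556]), array([-0.2035, -0.0004,  0.0021]))
-104 (array([-0.0092, -0.3023,  0.4556]), array([2.9381e+00, 3.0000e-03, 6.0000e-04]))
```

Request:
send_rows:
  targets: [-0.015,-0.03,0.045,-0.02,0,0,-0.015,-0.06,0.09,-0.04,0,0,-0.015,-0.09,0.135,-0.06,0,0,-0.015,-0.12,0.18,-0.08,0,0,-0.015,-0.15,0.225,-0.1,0,0,-0.015,-0.18,0.27,-0.12,0,0,-0.015,-0.21,0.315,-0.14,0,0,-0.015,-0.24,0.36,-0.16,0,0,-0.015,-0.27,0.405,-0.18,0,0,-0.012,-0.29,0.435,-0.195,0,0,-0.009,-0.302,0.4555,-0.2035,0,0,-0.009,-0.302,0.4555,-0.2035,0,0,-0.009,-0.302,0.4555,-0.2035,0,0,-0.009,-0.302,0.4555,-0.2035,0,0]
  grip: 0.5

```text
time: 1.85
tool_pos: [0.5498, 0.0948, 0.2403]
orientation: [161.1, 90.0, 147.1]
ft_force: [0.5, 0.2, -0.2]
opening: 0.0425
```

Run:
```python
from station import robot
from h import *
s=robot.read_state();print(s['time'],s['tool_pos'],s['ft_force'],s['opening'],s['joint_positions'].round(1))
print(rel(s,[.55,.093,.19],76))
ims=[]
for n,b in(("top",(220,160,340,260)),("scene",(225,100,345,200))):
    c=robot.capture(n);f=c['frame'][b[1]:b[3],b[0]:b[2],::-1]
    ims.append(cv2.resize(f,(400,333),interpolation=cv2.INTER_CUBIC))
cv2.imwrite('pics/above.png',np.hstack(ims))
```

```text
1.85 [0.54983641 0.0947915  0.24031932] [ 0.49800716  0.15530346 -0.19048629] 0.042485615484679384 [ 3.1  8.8 -9.2 72.   0.  17.1]
(array([ 0.0503, -0.0017,  0.0006]), array([ 0.0012, -0.0004, -0.0001]))
```

View pics/above.png

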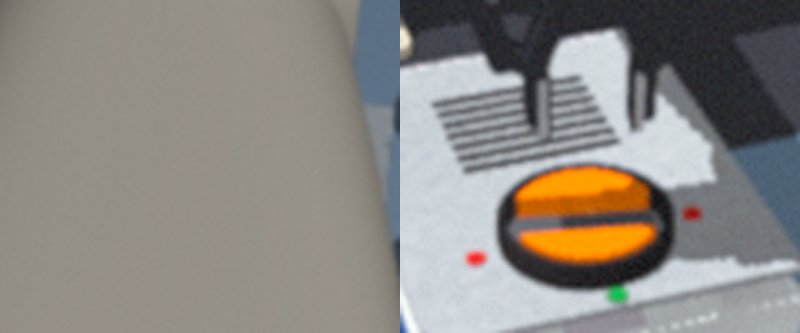

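The top view is blocked by the arm. In the scene view both fingertips (crop (540,135) and (637,128)) straddle the slot centre, parallel to it. I descend to just above the disc.

Request:
send_rows:
  targets: [0.02,-0.001,0,0,0,0,0.04,-0.0015,0,0,0,0,0.05,-0.0015,0,0,0,0,0.05,-0.0015,0,0,0,0]

```text
time: 2.45
tool_pos: [0.5494, 0.0928, 0.1897]
orientation: [-163.5, 89.9, -177.5]
ft_force: [-0.1, 0.1, 0.2]
opening: 0.0426
```

Run:
```python
from station import robot
from h import *
s=robot.read_state();print(s['time'],s['tool_pos'],s['ft_force'],s['ft_torque'])
c=robot.capture("scene");b=(225,110,345,200);f=c['frame'][b[1]:b[3],b[0]:b[2],::-1]
cv2.imwrite('pics/low.png',cv2.resize(f,(800,600),interpolation=cv2.INTER_CUBIC))
```

```text
2.45 [0.54936585 0.09276397 0.18971354] [-0.09253753  0.10924907  0.20199703] [-0.04978917 -0.01616802 -0.00689077]
```

View pics/low.png

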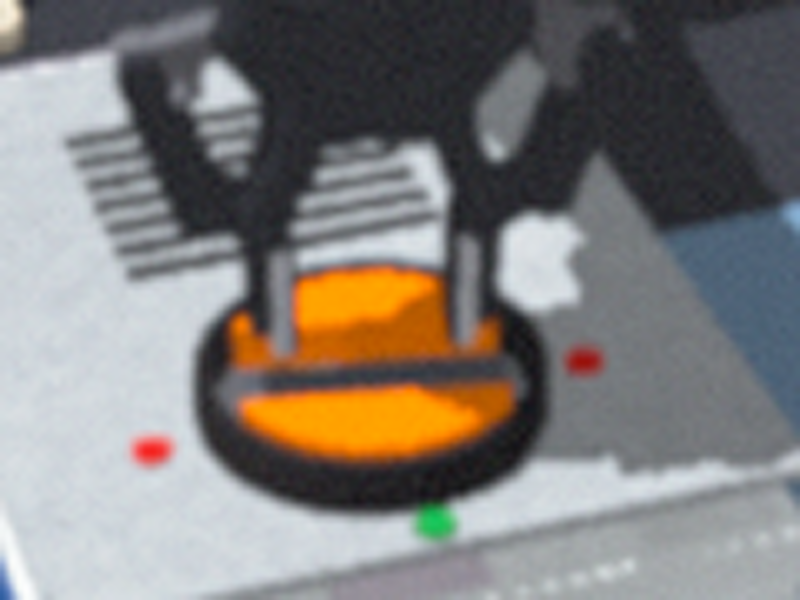

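Fingertips at crop (283,355) and (463,345) sit over the slot, between the back wall edge and the front wall. I lower them in.

Request:
send_rows:
  targets: [0.004,0,0,0,0,0,0.008,0,0,0,0,0,0.012,0,0,0,0,0,0.016,0,0,0,0,0,0.016,0,0,0,0,0]

```text
time: 3.12
tool_pos: [0.5497, 0.0924, 0.1738]
orientation: [-163.3, 89.9, -177.3]
ft_force: [0.2, -0.5, 0.1]
opening: 0.0426
```

Request:
send_rows:
  targets: [0.003,0,0,0,0,0,0.006,0,0,0,0,0,0.009,0,0,0,0,0,0.012,0,0,0,0,0,0.012,0,0,0,0,0]

```text
time: 3.75
tool_pos: [0.5505, 0.0925, 0.1625]
orientation: [17.2, 89.9, 3.2]
ft_force: [-0.0, 0.5, 2.0]
opening: 0.0428
```

Request:
send_rows:
  targets: [0.002,0,0,0,0,0,0.004,0,0,0,0,0,0.006,0,0,0,0,0,0.008,0,0,0,0,0,0.008,0,0,0,0,0]

```text
time: 4.38
tool_pos: [0.551, 0.0925, 0.1547]
orientation: [13.9, 89.9, -0.1]
ft_force: [2.8, 0.6, 4.6]
opening: 0.0427
```

Request:
send_rows:
  targets: [0.001,0,0,0,0,0,0.002,0,0,0,0,0,0.003,0,0,0,0,0,0.003,0,0,0,0,0]

```text
time: 4.88
tool_pos: [0.5511, 0.0924, 0.153]
orientation: [9.8, 89.9, -4.2]
ft_force: [2.2, 0.1, 10.8]
opening: 0.0428
```

Run:
```python
from station import robot
from h import *
s=robot.read_state();print(s['time'],s['tool_pos'],s['ft_force'],s['ft_torque'],s['joint_positions'].round(1))
print(rel(s,[.55,.093,.152],76))
c=robot.capture("scene");b=(225,110,345,200);f=c['frame'][b[1]:b[3],b[0]:b[2],::-1]
cv2.imwrite('pics/press.png',cv2.resize(f,(800,600),interpolation=cv2.INTER_CUBIC))
```

```text
4.875 [0.55107417 0.09243845 0.1530153 ] [ 2.19051406  0.10978856 10.83354296] [-0.08718854 -0.24700526 -0.00949688] [  2.9  12.2 -16.1  61.6  -0.   16.9]
(array([ 0.001 ,  0.0003, -0.0012]), array([ 0.0002,  0.0024, -0.0004]))
```

View pics/press.png

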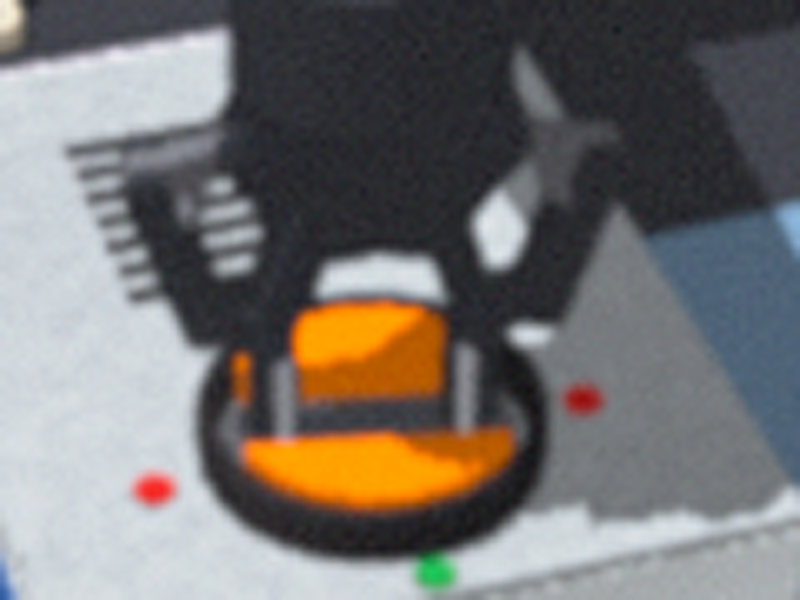

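The cover dropped: dots moved down about 40 crop px and force jumped to 11 N at the hard stop. Both fingertips are in the slot. I turn clockwise now (+ about tool x).

Request:
send_rows:
  targets: [0,0,0,0.1,0,0,0,0,0,0.2,0,0,0,0,0,0.3,0,0,0,0,0,0.4,0,0,0,0,0,0.5,0,0,0,0,0,0.6,0,0,0,0,0,0.7,0,0,0,0,0,0.8,0,0,0,0,0,0.9,0,0,0,0,0,0.9,0,0]

```text
time: 6.18
tool_pos: [0.5508, 0.0924, 0.153]
orientation: [56.1, 89.9, -9.5]
ft_force: [-0.2, -0.4, 11.7]
opening: 0.0428
```

Run:
```python
from station import robot
s=robot.read_state();print(s['time'],s['tool_pos'],s['ft_force'],s['ft_torque'],s['joint_positions'].round(1))
```

```text
6.175 [0.55075791 0.09241415 0.15304806] [-0.18677953 -0.41998936 11.74937223] [-0.06477943 -0.01942373 -0.06216341] [  2.9  12.2 -16.1  61.7  -0.   68.5]
```

Request:
send_rows:
  targets: [0,0,0,0.1,0,0,0,0,0,0.2,0,0,0,0,0,0.3,0,0,0,0,0,0.4,0,0,0,0,0,0.5,0,0,0,0,0,0.55,0,0,0,0,0,0.6,0,0,0,0,0,0.6,0,0]

```text
time: 7.18
tool_pos: [0.5505, 0.0921, 0.153]
orientation: [63.4, 89.9, -36.6]
ft_force: [-0.2, -0.8, 12.8]
opening: 0.0425
```

Run:
```python
from station import robot
s=robot.read_state();print(s['time'],s['tool_pos'],s['ft_force'],s['ft_torque'],s['joint_positions'].round(1))
```

```text
7.175 [0.55048831 0.09212847 0.15303129] [-0.18224759 -0.8225083  12.76097782] [-0.27500958  0.08471986 -0.04977566] [ 2.900e+00  1.210e+01 -1.610e+01  6.170e+01 -1.000e-01  1.029e+02]
```

Request:
send_rows:
  targets: [0,0,0,0.04,0,0,0,0,0,0.08,0,0,0,0,0,0.08,0,0]

```text
time: 7.55
tool_pos: [0.5505, 0.0923, 0.153]
orientation: [83.4, 89.9, -21.2]
ft_force: [-0.1, -1.4, 12.6]
opening: 0.0427
```

Run:
```python
from station import robot
from h import *
s=robot.read_state();print(s['time'],s['tool_pos'],s['ft_force'],s['ft_torque'],s['joint_positions'].round(1))
c=robot.capture("scene");b=(225,110,345,200);f=c['frame'][b[1]:b[3],b[0]:b[2],::-1]
cv2.imwrite('pics/turn.png',cv2.resize(f,(800,600),interpolation=cv2.INTER_CUBIC))
```

```text
7.55 [0.55052245 0.09232644 0.15301657] [-0.1495806  -1.41445272 12.64995077] [-0.17618747  0.08243458  0.13181899] [  2.9  12.2 -16.1  61.7  -0.  107.4]
```

View pics/turn.png

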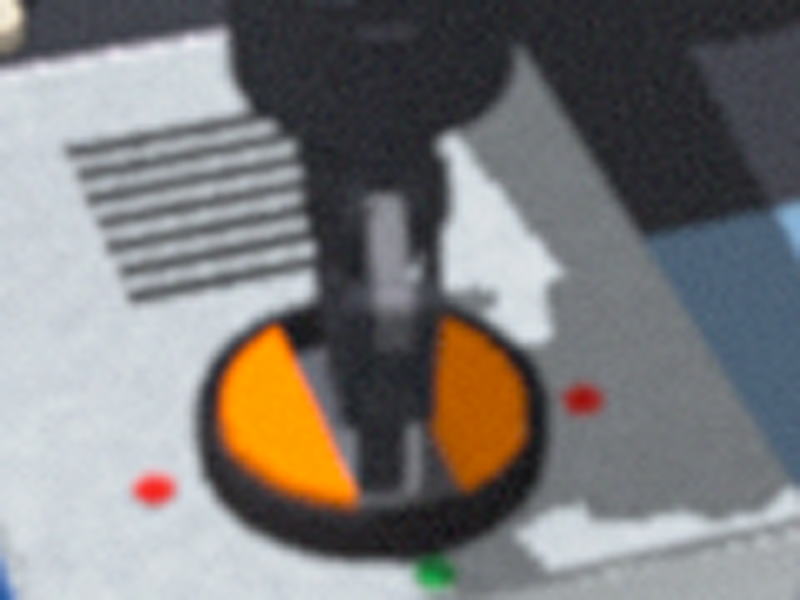

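The slot has turned most of the way; its left wall runs from (283,325) to (358,500), not yet quite at the green dot. I keep turning to the stop.

Request:
send_rows:
  targets: [0,0,0,0.04,0,0,0,0,0,0.08,0,0,0,0,0,0.12,0,0,0,0,0,0.12,0,0]

```text
time: 8.1
tool_pos: [0.5507, 0.0928, 0.1531]
orientation: [74.8, 89.9, -35.7]
ft_force: [0.5, -1.9, 11.5]
opening: 0.0432
```

```bash
cat > m.py <<'E'
from station import robot
from h import *
s=robot.read_state();print(s['time'],s['tool_pos'],s['ft_force'],s['ft_torque'],s['joint_positions'].round(1))
R=Ro.from_euler('xyz',s['orientation'],degrees=True).as_matrix();print('tool y heading',np.degrees(np.arctan2(R[1,1],R[0,1])))
c=robot.capture("scene");box=(235,140,325,205);Z=.169
for a,ce,m in blobs(c,(5,150,90),(20,255,255),box,60):
    p=np.array([ray(c,(u,v),Z)[:2] for v,u in np.argwhere(m)],np.float32)
    h=cv2.convexHull(p)[:,0]; e=np.roll(h,-1,0)-h; i=np.argmax(np.hypot(*e.T))
    # chord: longest hull edge
    print(a,ce,'chord heading',np.degrees(np.arctan2(e[i,1],e[i,0]))%180,np.hypot(*e[i]))
for a,ce,_ in blobs(c,(0,150,60),(4,255,255),box): print('red',ce,ray(c,ce,.151))
E
python3 m.py
```

```text
8.1 [0.55071876 0.09277735 0.15309049] [ 0.51327209 -1.88499438 11.52136718] [-0.43367846 -0.00654723  4.06018773] [ 3.000e+00  1.220e+01 -1.610e+01  6.170e+01 -1.000e-01  1.135e+02]
tool y heading -20.54832559717866
319 [294.84326019 169.53605016] chord heading 158.26282 0.023211224
343 [266.29737609 173.01166181] chord heading 176.12976 0.05737413
red [311.92307692 169.61538462] [0.55112886 0.159587   0.151     ]
red [247.69230769 183.        ] [0.54650525 0.02953571 0.151     ]
```

The moment jumped to 4 N m and the slot wall lies along the housing's x (heading −4° against −2° expected), so it is at the stop. I relax the twist and withdraw straight up.

Request:
send_rows:
  targets: [0,0,0,-0.06,0,0,0,0,0,-0.12,0,0,0,0,0,-0.15,0,0,-0.005,0,0,-0.15,0,0,-0.015,0,0,-0.15,0,0,-0.03,0,0,-0.15,0,0,-0.05,0,0,-0.15,0,0,-0.08,0,0,-0.15,0,0,-0.12,0,0,-0.15,0,0,-0.15,0,0,-0.15,0,0,-0.15,0,0,-0.15,0,0]

```text
time: 9.52
tool_pos: [0.5517, 0.0924, 0.3053]
orientation: [103.2, 89.6, 0.4]
ft_force: [1.0, -0.2, -0.2]
opening: 0.043
```

```bash
sed -i 's/Z=.169/Z=.173/' m.py
cat >> m.py <<'E'
f=c['frame'][100:310,110:430,::-1]; cv2.imwrite('pics/final.png',cv2.resize(f,(800,525)))
E
python3 m.py
```

```text
9.525 [0.55173498 0.09244555 0.30525974] [ 0.96915728 -0.18817768 -0.19776928] [ 0.03236279  0.04800566 -0.01526335] [  2.9   7.2  -3.3  79.2  -0.  105.7]
tool y heading -12.81828472768973
381 [293.30708661 166.94750656] chord heading 0.98555076 0.045822546
347 [266.53602305 173.12103746] chord heading 179.61685 0.06450869
red [312.18181818 169.18181818] [0.55008604 0.16056765 0.151     ]
red [247.72727273 182.81818182] [0.54603273 0.02974997 0.151     ]
```

View pics/final.png

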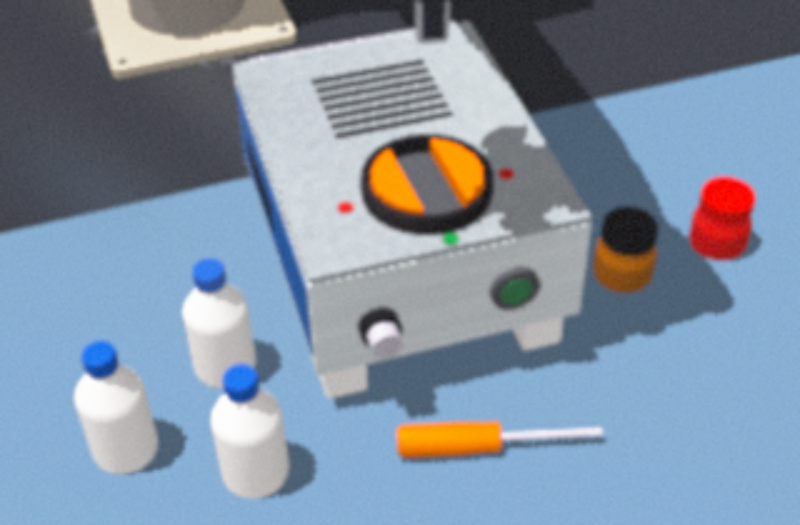

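The cover stayed down after release: the red dots are at rows 169.2/182.8, against 163.8/177.1 ajar and 169.6/183.0 pressed. The slot lies towards the green dots, and the bottles, jar and driver stand as before.

```bash
python3 -c "
from station import robot
print(robot.sign_off())"
```

```text
the job is handed in; nothing more can be done
None
```

The cover is locked. I set both fingertips, part-open, in the fastener's slot and pressed the cover to its hard stop at about 11 N. Holding it down, I turned the fastener clockwise until it met the stop (4 N m), then eased off, withdrew and handed the job in at about 9.6 s of the 38 s allowed.

- **Cover:** in the last picture the red dots stay within half a pixel of where they were with the cover pressed. That is slightly less than the 4 mm spring-back I expected, so the cover is down.
- **Fastener:** the slot walls measure about 0° to 1° in heading, against −2° for an exact lock. That is roughly 1.52–1.55 rad, above the 1.4 rad needed. An earlier measurement with the fingers still in the slot gave −4° on one wall. The other wall's reading then was spoilt because the gripper hid part of it.
- **Surroundings:** by eye, the bottles, jar and screwdriver have not moved; I did not measure their positions. The arm is clear of the housing, with about 1 N residual force on the tool, similar to the reading at the start.

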